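# Load a sample jar into the dark cell with one turn of the handwheel

## Task

Stand the grey-lidded sample jar in the nest of the hand-cranked loader, then turn its handwheel clockwise through exactly one revolution, so that the ram pushes the jar into the dark cell and comes home, and let go with the red line on the wheel back at the red pointer. Be gentle with the wheel: guide the grip round the axle without forcing it outward or inward against its sprung pin, do not start it backwards or run on into a second stroke, and leave the other jar and the stopper alone.

Things in the scene. Friction and masses are not known exactly. Their poses are not given: they have to be found in the camera images.
- loader: fixed hand-cranked sample loader, white and aluminium, 275 x 100 mm. Origin on the bench top under the middle of its drive housing (top 50 mm up); x is the push direction: housing with handwheel, open nest, then the dark cell, a white box 72 mm tall with its tunnel mouth at x = 126 mm and back wall at 200 mm. Two rails 52 mm apart, 8 mm above the base plate, run along x from nest into cell.
- nest (a point): centre of the blue ring on the base plate between the rails, where the jar stands before the stroke: 92 mm along x from the loader's origin, 12 mm above the bench. The brass ram face stands 27 mm behind it, the cell's mouth 34 mm in front of it.
- crank_grip (a point): centre of the black upright grip, 22 mm across, 82 to 123 mm above the bench, spinning freely on its pin. It circles the axle at 32 mm radius over the grey wheel (80 mm across, top 77 mm up). The axle's round plate is clamped by hand: the axle lies up to 16 mm off the loader's origin in x and in y and is not tracked. At home the grip lies from the axle away from the nest (-x), give or take 0.75 rad.
- handwheel (a joint): angle of the handwheel, rad, growing clockwise seen from above: 0 at the start, home, with the red line on the rim at the red pointer; 6.283 after exactly one revolution, home again. No stop or detent marks home. Friction holds the wheel where it is left; turning takes about 3.5 to 5 N at the grip.
- pin (a joint): give of the grip's pin in its sprung radial slot in the wheel, m: 0 when nothing pulls on it (grip 32 mm from the axle), positive when forced outward, negative when forced toward the axle, 0.33 mm for each newton. The spring is overstrained beyond 2 mm, that is 6 N, either way.
- ram (a joint): travel of the brass ram along the loader's x, m: 0 with the wheel at home, 0.062 after half a revolution, 0 again after a whole one. Its face covers 4 to 22 mm above the base plate.
- grey_jar (a point): centre (20 mm above the underside) of the sample jar with the grey lid: 49 mm across the lid, 45 mm across the cream body below it, 40 mm tall, 36 to 90 g. It stands in one of three places along the front of the bench, on the far side of the tall disperser from the loader.
- white_jar (a point): centre (20 mm above the underside) of the other sample jar, of the same size, with a white lid. To be left alone.
- stopper_1: red-brown rubber stopper, 34 mm across, 28 mm tall, standing in the same row; origin at the centre of its underside. To be left alone.
Things that resemble listed ones, but are neither listed nor needed, are in the scene too. What is shaped like the part that bears grey_jar but turquoise is not meant.

How it is judged:
On the way, in this order (a step that is already met when the one before it is completed fails the run):
1. the grey-lidded jar stands upright in the nest between the rails, released, with the wheel still at home (x of grey_jar in the frame of loader between 0.08 and 0.115 m and y of grey_jar in the frame of loader between -0.006 and 0.006 m and height (world z) of grey_jar between 0.028 and 0.036 m and angle between grey_jar's own z axis and vertical below 0.1 rad and contact force between the fingers and jar_2 below 0.1 N and value of joint handwheel below 0.2 rad), for 0.2 s.
2. at half a turn the ram stands fully out with the jar inside the dark cell (value of joint ram above 0.059 m and x of grey_jar in the frame of loader above 0.145 m and height (world z) of grey_jar between 0.028 and 0.036 m), for 0.05 s.
At the end, for the whole second after the job is handed in: The wheel has made one revolution from its start and rests with its red line within 0.1 rad (4 mm at the rim) of the pointer, the ram is home within 3 mm, the grey-lidded jar stands upright on the floor of the dark cell, wholly inside its mouth, and everything is let go (value of joint handwheel between 6.183 and 6.383 rad and velocity of joint handwheel between -0.05 and 0.05 rad/s and value of joint ram below 0.003 m and x of grey_jar in the frame of loader between 0.145 and 0.18 m and y of grey_jar in the frame of loader between -0.008 and 0.008 m and height (world z) of grey_jar between 0.028 and 0.036 m and angle between grey_jar's own z axis and vertical below 0.1 rad); the robot touches nothing.
It fails at once if the wheel is forced: the grip's pin is strained sideways by more than 2 mm (6 N) in or out (value of joint pin above 0.002 m or value of joint pin below -0.002 m).
It fails at once if the wheel runs on into a second stroke (0.3 rad past home) (value of joint handwheel above 6.583 rad).
It fails at once if the wheel is turned backwards out of home by more than 0.2 rad (value of joint handwheel below -0.2 rad).
It fails at once if the white-lidded jar or the stopper is shifted by more than 20 mm (distance of any of white_jar, stopper_1 from where it was at the start of the episode above 0.02 m).
It also fails if it takes over 72 s, if anything falls off the work surface, if the arm or the gripper's body presses on something with over 40 N, if the wrist force passes 120 N, or if a joint passes its speed limit or range.

## Robot

A 6-joint arm with a two-finger parallel gripper is mounted at the origin on a cart in front of the work surface, level with it; the furniture and walls round the work are solid. World frame = base frame: x ahead of the robot, y to its left, z up, the work surface at z = 0. Lengths are in m, angles in rad, forces in N, time in s.
With the tool pointing down it reaches from about 0.375 to 0.975 m from the base axis. Payload 3.8 kg.
Tool frame: the origin (TCP) lies at the very end of the fingers, on their centre line; the grasp point (between the pads) lies 19 mm behind it; z points along the fingers, y is the direction in which the jaws open and shut (so a half turn about z gives the same grasp; the last joint's range is limited). The gripper opens to 85 mm and grips with 20 to 120 N. Pads are 22 mm wide; open, the fingers measure 114 mm over their backs; the gripper's body (76 mm by 85 mm) begins 54 mm behind the grasp point. The pads swing forward as they close: fully open they stand 13 mm farther back than shut.
Start: joints at [-1.228, 0.264, 1.604, -0, 1.274, -0.037], TCP at [0.25, -0.627, 0.231] pointing down, gripper open.
Joint ranges: [-2.63, 2.63], [-0.94, 2.18], [0.31, 2.57], [-1.31, 4.45], [0, 2.66], [-2.55, 2.55]. Speed limits (rad/s): [2.57, 2.57, 3.14, 3.14, 3.14, 3.14].

## Interface

Orientations are given as [roll, pitch, yaw] about the fixed x, y, z axes, in that order (R = Rz(yaw) Ry(pitch) Rx(roll)).
In Python, from rig import env gives the robot as it stands. The module is installed in compiled form; this text tells all that it offers.
- The arm moves only by the tool jog_arm, never from a script. Its argument "commands" is a list of rows, each an object of numbers: "grip": the finger opening in mm, from 0 to 85.4; "tx", "ty", "tz": the shift along the tool's x, y, z in mm; "spin": the turn about the tool's z in degrees. In form: [{"grip": .., "tx": .., "ty": .., "tz": .., "spin": ..}, ...]. A call has 1 to 20 rows; each row is the pose to reach, as a shift and turn from the pose measured when the call began, along the tool's axes at that moment; what a row does not reach only later rows make up. A row lasts 1/8 s, in which the tool goes at most 62.5 mm and 10.7 degrees, less where a joint would pass 70% of its speed; a pose out of reach is approached as far as the arm can. A call with a gripper value outside its range is refused whole. The fingers move at their own pace and stop on an object; "force" is the grip in N (left out, the last holds). Time passes only in rows, so rows that repeat a pose let the fingers close. It gives the time, the measured TCP pose, the force and the opening at its end, in the units of the state.
- env.observe(): the state, without advancing time (a new reading comes with each control period).
- env.capture(name): name is "side" or "top"; returns a dict with "color" (480x640x3 uint8, red, green, blue), "vfov" (degrees; the focal length in pixels is half the picture's height over the tangent of half this angle, whatever the lens; pixels are square), "cx", "cy" (the principal point, pixels), "rvec" (rotation vector, rad) and "tvec" (3), from world to camera coordinates, as OpenCV has them. Camera axes: x right, y down, z forward; pixel columns grow to the right and rows downward; lengths in m; the calibration is good to about 2 mm. A picture is of the moment at which its call begins. There is no depth.
- env.finish_job(): hands the job in, once; it reports no verdict.
The state is a dict: "time_s": time; "q": joint angles; "qd": joint speeds; "effort": joint torques, N m; "tool_pos": TCP position; "ee_rot": TCP orientation; "ft_force": force on the tool from outside, world axes, zero at the start; "torque": the same for the moment, N m; "width": finger opening in m.
Only numpy, scipy, OpenCV 4.12 (cv2) and the standard library are available. Lean on these libraries where they do the work, as an engineer would, in place of code of your own. Each camera call takes 0.05 s, during which the arm holds its last target. There are 200 camera calls.

## Working session

There is one attempt and no reset: what is moved stays moved. The work goes in short steps, Python scripts to look and compute and a tool call to move; the robot and the scene stay as the last step left them, time stands still between calls to the robot, and variables do not carry over. Pictures are saved under pics/ and viewed, about 8 in all and at most 12, crops included, and the job is handed in when it is done.

Besides the shell and the picture viewer there is one more tool, called after "Emit:" as name(argument=value, ...), one argument or row to a line, values as JSON. jog_arm: Moves the arm, as the interface text tells. Its arguments: {"type":"object","properties":{"commands":{"type":"array"},"force":{"type":"number"}},"required":["commands"]}

```bash
mkdir -p pics; cat > h.py <<'E'
from rig import env
import cv2, numpy as np
from scipy.spatial.transform import Rotation as R
def cam(c):
    f=240/np.tan(np.radians(c["vfov"])/2)
    return f,R.from_rotvec(np.ravel(c["rvec"])).as_matrix(),np.ravel(c["tvec"])
def world(c,u,v,z):
    f,M,t=cam(c); d=M.T@np.array([(u-c["cx"])/f,(v-c["cy"])/f,1]); o=-M.T@t
    return o+d*(z-o[2])/d[2]
def pix(c,p):
    f,M,t=cam(c); q=M@np.array(p)+t
    return np.array([c["cx"]+f*q[0]/q[2],c["cy"]+f*q[1]/q[2]])
def save(c,n): cv2.imwrite("pics/"+n+".png",c["color"][:,:,::-1])
def crop(c,n,u,v,w,h,s): cv2.imwrite("pics/"+n+".png",cv2.resize(c["color"][v:v+h,u:u+w,::-1],None,fx=s,fy=s,interpolation=cv2.INTER_CUBIC))
E
python3 - <<'E'
from h import *
import pickle
for n in("top","side"):
    c=env.capture(n); save(c,n+"0"); f,M,t=cam(c); print(n,f,c["cx"],c["cy"],-M.T@t, M[2]); pickle.dump(c,open(n+"0.pkl","wb"))
s=env.observe(); print(s)
E
```

```text
top 489.6076477202777 317.0558659096993 234.24160061808126 [0.31136029 0.05703815 1.43179779] [ 0.19498964  0.00484393 -0.98079334]
side 469.19447101588696 314.67836342270874 237.18752075939562 [ 0.5076265  -0.91112619  0.78097121] [ 0.03865656  0.80629456 -0.59024974]
{'time_s': 0.1, 'q': array([-1.22789496e+00,  2.64689415e-01,  1.60524374e+00,  2.22593962e-05,
        1.27372073e+00, -3.69065599e-02]), 'qd': array([-1.65837131e-04, -1.81162218e-03, -4.60792170e-03,  1.61891688e-04,
       -2.24523574e-03,  5.88717096e-05]), 'effort': array([ 8.31079451e-04, -5.16705930e+01, -3.68589628e+01,  1.36751504e-05,
        6.33721560e-03, -1.65255670e-05]), 'tool_pos': array([ 0.25002678, -0.62626553,  0.23007532]), 'ee_rot': array([-3.13953361e+00, -9.73119584e-05,  3.79801289e-01]), 'ft_force': array([ 0.25467117,  0.77778243, -0.39347318]), 'torque': array([ 0.02916324,  0.010426  , -0.01090313]), 'width': 0.08537424735854056}
```

View pics/top0.png

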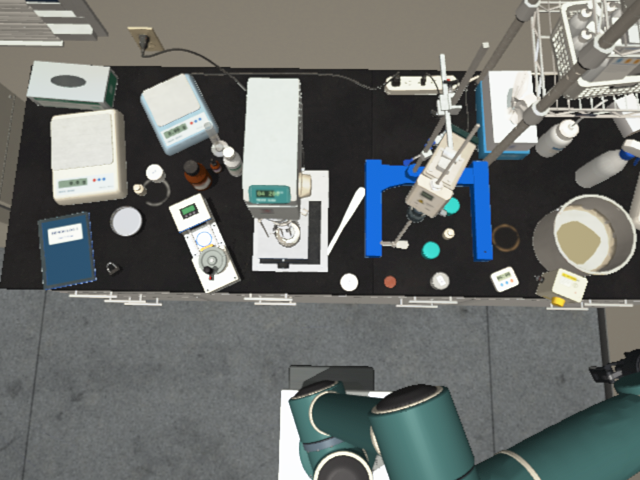

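View pics/side0.png

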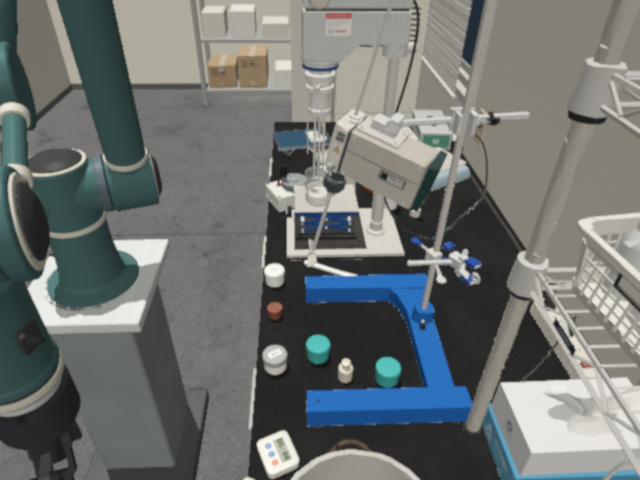

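```bash
python3 - <<'E'
from h import *
import pickle
c=pickle.load(open("top0.pkl","rb")); crop(c,"loader",155,185,100,112,5)
d=pickle.load(open("side0.pkl","rb"))
crop(c,"jar",420,262,40,40,10); 
a=cv2.imread("pics/jar.png"); cv2.imwrite("pics/jar.png",np.hstack([a,cv2.resize(d["color"][335:385,250:300,::-1],(400,400))]))
E
```

```text
(no output)
```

View pics/loader.png

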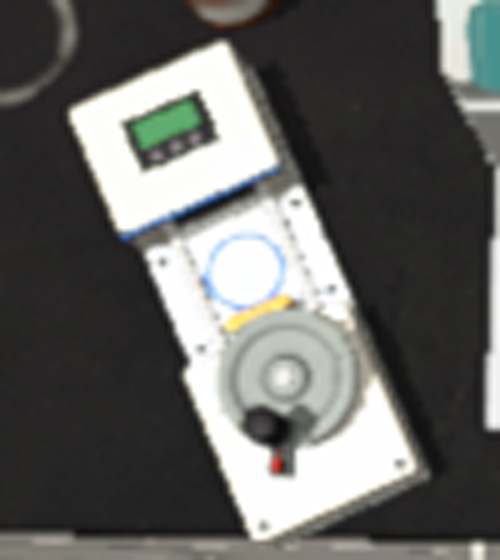

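View pics/jar.png

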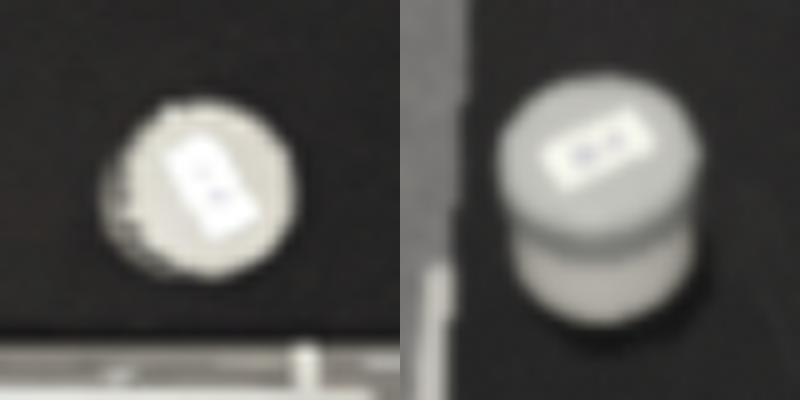

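```bash
python3 - <<'E'
from h import *
import pickle
c=pickle.load(open("top0.pkl","rb"));d=pickle.load(open("side0.pkl","rb"))
print("jar",world(c,441,280.7,.04),world(d,275,354.4,.04))
print("white",world(c,349,282,.04),"stop",world(c,390,282,.028))
L=lambda u,v,z:world(c,155+(u+.5)/5-.5,185+(v+.5)/5-.5,z)
r=L(245,270,.012);print("ring",r)
cell=[L(70,112,.072),L(228,40,.072),L(282,170,.072),L(122,238,.072)]
for p in cell:print("cell",p)
print("cell sizes",[np.linalg.norm(cell[i]-cell[i-1]) for i in range(4)],np.mean(cell,0), )
h=[L(260,540,.05),L(428,470,.05),L(185,372,.05)];print("hous",h)
for a,b in((cell[0],cell[3]),(cell[1],cell[2]),(h[0],h[2])):
    e=b-a;print(np.degrees(np.arctan2(-e[1],-e[0])) , np.linalg.norm(e))
for a,b in((cell[0],cell[1]),(h[0],h[1]),(cell[3],cell[2])):
    e=b-a;print("perp",np.degrees(np.arctan2(e[1],e[0]))+90)
print("wheel",L(290,377,.077),"grip",L(264,425,.123),"red",L(277,466,.05))
E
```

```text
jar [ 0.45896075 -0.29064532  0.04      ] [ 0.46126603 -0.29215805  0.04      ]
white [ 0.45108451 -0.0291254   0.04      ] stop [ 0.45416694 -0.14738605  0.028     ]
ring [0.57521414 0.39879073 0.012     ]
cell [0.65454055 0.49030335 0.072     ]
cell [0.69870775 0.4024268  0.072     ]
cell [0.62238055 0.36680641 0.072     ]
cell [0.58141386 0.45525402 0.072     ]
cell sizes [np.float64(0.08109234779278332), np.float64(0.0983515663252872), np.float64(0.08422976573035264), np.float64(0.09747435452445075)] [0.63926068 0.42869764 0.072     ]
hous [array([0.41386937, 0.37172293, 0.05      ]), array([0.45478204, 0.27907041, 0.05      ]), array([0.50848421, 0.42022448, 0.05      ])]
25.60821595669779 0.08109234779278332
25.01752830999156 0.08422976573035264
-152.8593724010517 0.10632200393080578
perp 26.684332704310435
perp 23.82486145806824
perp 24.85237679056388
wheel [0.50274831 0.35426691 0.077     ] grip [0.47001106 0.35665167 0.123     ] red [0.45568288 0.36461166 0.05      ]
```

```bash
cat >> h.py <<'E'
def row(p,yaw=None):
    s=env.observe(); M=R.from_euler("xyz",s["ee_rot"]).as_matrix()
    d=M.T@(np.array(p)-s["tool_pos"])*1000
    sp=0 if yaw is None else -np.degrees((yaw-s["ee_rot"][2]+np.pi)%(2*np.pi)-np.pi)
    print("tx %.1f ty %.1f tz %.1f spin %.1f"%(*d,sp))
def st():
    s=env.observe(); print(s["time_s"],s["tool_pos"].round(4),s["ee_rot"].round(4),s["ft_force"].round(2),round(s["width"],4),s["q"].round(2))
E
python3 - <<'E'
from h import *
row([.460,-.2915,.12],.4416); row([.460,-.2915,.017],.4416)
E
```

```text
tx 319.1 ty -232.8 tz 110.6 spin -3.5
tx 319.1 ty -232.6 tz 213.6 spin -3.5
```

Emit:
jog_arm(
  commands=[
    {"grip":85,"tx":60,"ty":-44,"tz":20,"spin":-3.5},
    {"grip":85,"tx":110,"ty":-80,"tz":40,"spin":-3.5},
    {"grip":85,"tx":160,"ty":-117,"tz":55,"spin":-3.5},
    {"grip":85,"tx":210,"ty":-153,"tz":75,"spin":-3.5},
    {"grip":85,"tx":260,"ty":-190,"tz":90,"spin":-3.5},
    {"grip":85,"tx":300,"ty":-219,"tz":105,"spin":-3.5},
    {"grip":85,"tx":319,"ty":-233,"tz":111,"spin":-3.5},
    {"grip":85,"tx":319,"ty":-233,"tz":111,"spin":-3.5},
    {"grip":85,"tx":319,"ty":-233,"tz":111,"spin":-3.5},
  ],
)

```text
time_s: 1.23
tool_pos: [0.4597, -0.2918, 0.1196]
ee_rot: [-3.14, 0.0, 0.441]
ft_force: [-0.3, -0.3, -0.1]
width: 0.0851
```

```bash
python3 - <<'E'
from h import *
st(); row([.460,-.2915,.017],.4416)
c=env.capture("side"); 
a=c["color"][270:400,200:330,::-1]
cv2.imwrite("pics/s1.png",cv2.resize(a,None,fx=4,fy=4))
print(pix(c,[.46,-.2915,.04]))
E
```

```text
1.225 [ 0.4597 -0.2918  0.1196] [-3.1398e+00  3.0000e-04  4.4150e-01] [-0.29 -0.34 -0.11] 0.0851 [-0.61  0.12  1.99  0.    1.03  0.52]
tx 0.5 ty 0.1 tz 102.6 spin -0.0
[274.37251436 354.15434963]
```

View pics/s1.png

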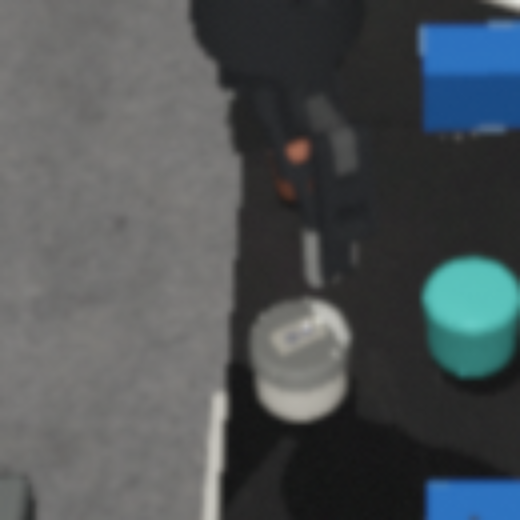

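Emit:
jog_arm(
  commands=[
    {"grip":85,"tz":50},
    {"grip":85,"tz":90},
    {"grip":85,"tz":103},
    {"grip":85,"tz":103},
    {"grip":40,"tz":103},
    {"grip":40,"tz":103},
    {"grip":40,"tz":103},
    {"grip":40,"tz":103},
    {"grip":40,"tz":103},
    {"grip":40,"tz":103},
  ],
  force=30,
)

```text
$.commands[0]: bad value
```

```bash
python3 - <<'E'
from h import *
st()
for p in ([.46,-.2915,.2],[.42,-.1,.23],[.42,.15,.23],[.45,.25,.23],[.575,.399,.23]): row(p,.4416)
E
```

```text
1.275 [ 0.4596 -0.2923  0.1199] [-3.1402e+00 -1.0000e-04  4.4040e-01] [-0.52 -0.38  0.23] 0.0845 [-0.61  0.12  1.99  0.    1.03  0.52]
tx 0.7 ty -0.7 tz -80.1 spin -0.1
tx 46.1 ty -191.0 tz -109.9 spin -0.1
tx 152.7 ty -417.2 tz -109.5 spin -0.1
tx 222.5 ty -494.8 tz -109.4 spin -0.1
tx 399.1 ty -576.3 tz -109.3 spin -0.1
```

All fields are needed.

Emit:
jog_arm(
  commands=[
    {"grip":85,"tx":0,"ty":0,"spin":0,"tz":50},
    {"grip":85,"tx":0,"ty":0,"spin":0,"tz":90},
    {"grip":85,"tx":0,"ty":0,"spin":0,"tz":103},
    {"grip":85,"tx":0,"ty":0,"spin":0,"tz":103},
    {"grip":40,"tx":0,"ty":0,"spin":0,"tz":103},
    {"grip":40,"tx":0,"ty":0,"spin":0,"tz":103},
    {"grip":40,"tx":0,"ty":0,"spin":0,"tz":103},
    {"grip":40,"tx":0,"ty":0,"spin":0,"tz":103},
    {"grip":40,"tx":0,"ty":0,"spin":0,"tz":103},
    {"grip":40,"tx":0,"ty":0,"spin":0,"tz":103},
  ],
  force=30,
)

```text
time_s: 2.52
tool_pos: [0.4609, -0.2931, 0.0189]
ee_rot: [3.14, -0.002, 0.441]
ft_force: [-1.1, -0.3, 7.1]
width: 0.0475
```

```bash
python3 - <<'E'
from h import *
st()
for p in ([.46,-.2915,.2],[.42,-.1,.23],[.42,.15,.23],[.45,.25,.23],[.575,.399,.23]): row(p,.4416)
E
```

```text
2.525 [ 0.4609 -0.2931  0.0189] [ 3.1399e+00 -1.5000e-03  4.4070e-01] [-1.14 -0.33  7.08] 0.0475 [-0.61  0.25  2.06  0.    0.83  0.52]
tx 0.1 ty -1.6 tz -181.1 spin -0.1
tx 45.7 ty -191.8 tz -211.4 spin -0.1
tx 152.3 ty -417.9 tz -211.6 spin -0.1
tx 222.1 ty -495.6 tz -211.6 spin -0.1
tx 398.7 ty -577.0 tz -211.5 spin -0.1
```

Emit:
jog_arm(
  commands=[
    {"grip":40,"tx":0,"ty":0,"tz":-30,"spin":0},
    {"grip":40,"tx":0,"ty":0,"tz":-80,"spin":0},
    {"grip":40,"tx":0,"ty":0,"tz":-135,"spin":0},
    {"grip":40,"tx":5,"ty":-20,"tz":-180,"spin":0},
    {"grip":40,"tx":15,"ty":-60,"tz":-205,"spin":0},
    {"grip":40,"tx":27,"ty":-110,"tz":-211,"spin":0},
    {"grip":40,"tx":40,"ty":-160,"tz":-211,"spin":0},
    {"grip":40,"tx":55,"ty":-210,"tz":-211,"spin":0},
    {"grip":40,"tx":77,"ty":-255,"tz":-211,"spin":0},
    {"grip":40,"tx":98,"ty":-300,"tz":-211,"spin":0},
    {"grip":40,"tx":120,"ty":-345,"tz":-211,"spin":0},
    {"grip":40,"tx":141,"ty":-390,"tz":-211,"spin":0},
    {"grip":40,"tx":165,"ty":-432,"tz":-211,"spin":0},
    {"grip":40,"tx":195,"ty":-467,"tz":-211,"spin":0},
    {"grip":40,"tx":230,"ty":-500,"tz":-211,"spin":0},
    {"grip":40,"tx":275,"ty":-521,"tz":-211,"spin":0},
    {"grip":40,"tx":320,"ty":-542,"tz":-211,"spin":0},
    {"grip":40,"tx":365,"ty":-562,"tz":-211,"spin":0},
    {"grip":40,"tx":399,"ty":-577,"tz":-211,"spin":0},
    {"grip":40,"tx":399,"ty":-577,"tz":-211,"spin":0},
  ],
)

```text
time_s: 5.03
tool_pos: [0.5761, 0.4009, 0.2288]
ee_rot: [3.14, -0.002, 0.442]
ft_force: [-0.4, -0.9, -1.0]
width: 0.048
```

```bash
python3 - <<'E'
from h import *
st()
c=env.capture("top"); crop(c,"l2",150,175,110,120,5)
row([.575,.399,.1],.4416);row([.575,.399,.031],.4416)
c=env.capture("side"); save(c,"side2")
E
```

```text
5.025 [0.5761 0.4009 0.2288] [ 3.1401e+00 -1.6000e-03  4.4200e-01] [-0.42 -0.9  -0.97] 0.048 [ 0.57  0.31  1.54 -0.    1.28  1.7 ]
tx -0.6 ty 0.2 tz 128.9 spin 0.0
tx -0.6 ty 0.1 tz 197.9 spin 0.0
```

View pics/l2.png

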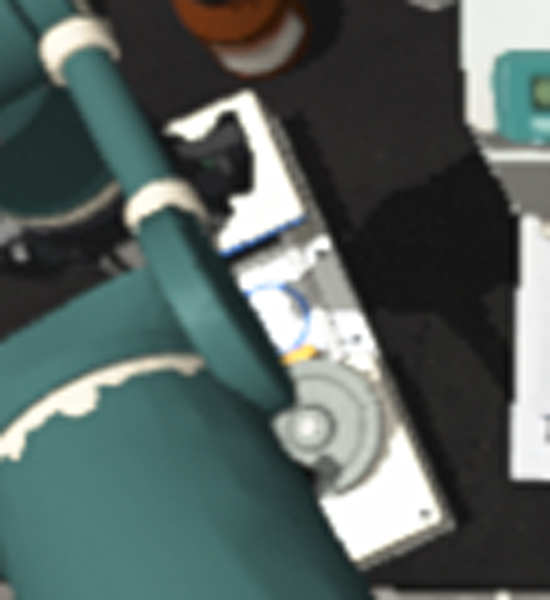

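```bash
python3 - <<'E'
from h import *
import pickle
c=pickle.load(open("top0.pkl","rb")); im=c["color"].astype(float)
s=im[:,:,2]-im[:,:,0]; m=np.argwhere(s[225:250,190:216]>25); print(len(m)); 
pts=(m[:,::-1]+[190,225]).astype(np.float32); (e0,ax,an)=cv2.fitEllipse(pts); print("ring ellipse",e0,ax,world(c,*e0,.012))
g=im.mean(2)
def edge(rows,z,side):
    P=[]
    for v in rows:
        l=g[v]; 
        if side=="L":
            u=next(u for u in range(160,215) if l[u+1]>130>=l[u])
        else:
            u=next(u for u in range(250,200,-1) if l[u]>=130>l[u+1])
        u=u+(130-l[u])/(l[u+1]-l[u]); P.append(world(c,u,v,z)[:2])
    P=np.array(P); vx,vy,x0,y0=cv2.fitLine(P.astype(np.float32),cv2.DIST_HUBER,0,1e-4,1e-4).ravel()
    print(side,z,np.degrees(np.arctan(vy/vx)),x0,y0); return np.array([x0,y0])
a=edge(range(210,230),.072,"L"); b=edge(range(264,288),.05,"L"); e=a-b; print("long",np.degrees(np.arctan2(e[1],e[0])))
for yaw in(25.3,26,26.5):
    n=np.array([-np.sin(np.radians(yaw)),np.cos(np.radians(yaw))]); r=world(c,*e0,.012)[:2]; print(yaw,(a-r)@n,(b-r)@n)
crop(c,"l0b",185,215,60,60,10)
E
```

```text
66
ring ellipse (201.23455810546875, 236.3710174560547) (14.62243366241455, 26.076549530029297) [0.58180233 0.40619475 0.012     ]
L 0.072 26.132473 0.61808044 0.47438997
L 0.05 25.876503 0.4684829 0.40322554
long 25.440708
25.3 0.046150374149833556 0.04574353447157809
26 0.04539018247242911 0.047007256062776656
26.5 0.04484303382033408 0.047905629584250334
```

View pics/l0b.png

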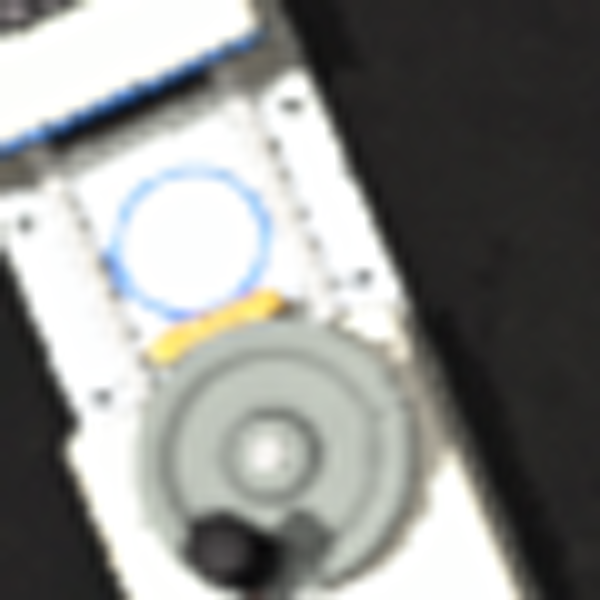

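```bash
python3 - <<'E'
from h import *
row([.5752,.3988,.1],.4485);row([.5752,.3988,.032],.4485)
E
```

```text
tx 0.3 ty 0.1 tz 129.1 spin -0.4
tx 0.3 ty -0.1 tz 197.1 spin -0.4
```

Emit:
jog_arm(
  commands=[
    {"grip":40,"tx":0,"ty":0,"tz":50,"spin":-0.4},
    {"grip":40,"tx":0,"ty":0,"tz":100,"spin":-0.4},
    {"grip":40,"tx":0,"ty":0,"tz":145,"spin":-0.4},
    {"grip":40,"tx":0,"ty":0,"tz":175,"spin":-0.4},
    {"grip":40,"tx":0,"ty":0,"tz":188,"spin":-0.4},
    {"grip":40,"tx":0,"ty":0,"tz":188,"spin":-0.4},
    {"grip":40,"tx":0,"ty":0,"tz":194,"spin":-0.4},
    {"grip":40,"tx":0,"ty":0,"tz":194,"spin":-0.4},
  ],
)

```text
time_s: 6.12
tool_pos: [0.5756, 0.399, 0.0363]
ee_rot: [3.14, -0.002, 0.448]
ft_force: [0.4, -0.6, 0.2]
width: 0.048
```

```bash
python3 - <<'E'
from h import *
st();row([.5752,.3988,.032],.4485)
E
```

```text
6.125 [0.5756 0.399  0.0363] [ 3.1398e+00 -2.0000e-03  4.4820e-01] [ 0.41 -0.59  0.2 ] 0.048 [ 0.57  0.48  1.7  -0.    0.96  1.7 ]
tx -0.5 ty 0.0 tz 4.3 spin -0.0
```

Emit:
jog_arm(
  commands=[
    {"grip":40,"tx":0,"ty":0,"tz":2,"spin":0},
    {"grip":40,"tx":0,"ty":0,"tz":4,"spin":0},
    {"grip":40,"tx":0,"ty":0,"tz":5,"spin":0},
    {"grip":40,"tx":0,"ty":0,"tz":5,"spin":0},
  ],
)

```text
time_s: 6.62
tool_pos: [0.5755, 0.3989, 0.0311]
ee_rot: [3.14, -0.002, 0.448]
ft_force: [-0.4, 0.7, -0.3]
width: 0.0478
```

Emit:
jog_arm(
  commands=[
    {"grip":40,"tx":0,"ty":0,"tz":1,"spin":0},
    {"grip":40,"tx":0,"ty":0,"tz":2,"spin":0},
    {"grip":40,"tx":0,"ty":0,"tz":2,"spin":0},
  ],
)

```text
time_s: 7.0
tool_pos: [0.5757, 0.399, 0.0309]
ee_rot: [3.14, -0.002, 0.448]
ft_force: [-2.7, -1.8, 8.1]
width: 0.048
```

Emit:
jog_arm(
  commands=[
    {"grip":54,"tx":0,"ty":0,"tz":0,"spin":0},
    {"grip":64,"tx":0,"ty":0,"tz":0,"spin":0},
    {"grip":70,"tx":0,"ty":0,"tz":0,"spin":0},
    {"grip":70,"tx":0,"ty":0,"tz":0,"spin":0},
    {"grip":70,"tx":0,"ty":0,"tz":-40,"spin":0},
    {"grip":70,"tx":0,"ty":0,"tz":-90,"spin":0},
    {"grip":70,"tx":0,"ty":0,"tz":-140,"spin":0},
    {"grip":70,"tx":0,"ty":0,"tz":-190,"spin":0},
    {"grip":70,"tx":0,"ty":0,"tz":-220,"spin":0},
    {"grip":70,"tx":0,"ty":0,"tz":-220,"spin":0},
  ],
)

```text
time_s: 8.25
tool_pos: [0.5768, 0.4004, 0.2553]
ee_rot: [3.141, -0.009, 0.448]
ft_force: [1.3, -0.1, 0.7]
width: 0.0698
```

```bash
python3 - <<'E'
from h import *
st();row([.40,.10,.25]);row([.42,.08,.25])
E
```

```text
8.25 [0.5768 0.4004 0.2553] [ 3.1406 -0.0091  0.4483] [ 1.29 -0.07  0.67] 0.0698 [ 0.57  0.3   1.52 -0.    1.32  1.7 ]
tx -289.6 ty 194.0 tz 2.8 spin 0.0
tx -280.2 ty 220.7 tz 2.9 spin 0.0
```

Emit:
jog_arm(
  commands=[
    {"grip":70,"tx":-50,"ty":23,"tz":2,"spin":0},
    {"grip":70,"tx":-100,"ty":46,"tz":2,"spin":0},
    {"grip":70,"tx":-150,"ty":69,"tz":2,"spin":0},
    {"grip":70,"tx":-190,"ty":90,"tz":2,"spin":0},
    {"grip":70,"tx":-220,"ty":130,"tz":2,"spin":0},
    {"grip":70,"tx":-250,"ty":170,"tz":2,"spin":0},
    {"grip":70,"tx":-265,"ty":185,"tz":2,"spin":0},
    {"grip":70,"tx":-265,"ty":185,"tz":2,"spin":0},
  ],
)

```text
time_s: 9.25
tool_pos: [0.417, 0.1175, 0.2493]
ee_rot: [3.141, -0.007, 0.446]
ft_force: [0.5, 0.4, 0.4]
width: 0.07
```

```bash
python3 - <<'E'
from h import *
import pickle
st()
c=env.capture("top"); crop(c,"l3",170,210,80,80,8); pickle.dump(c,open("t3.pkl","wb"))
E
```

```text
9.25 [0.417  0.1175 0.2493] [ 3.1412 -0.0067  0.4456] [0.46 0.42 0.36] 0.07 [ 0.22 -0.23  2.07  0.    1.29  1.34]
```

View pics/l3.png

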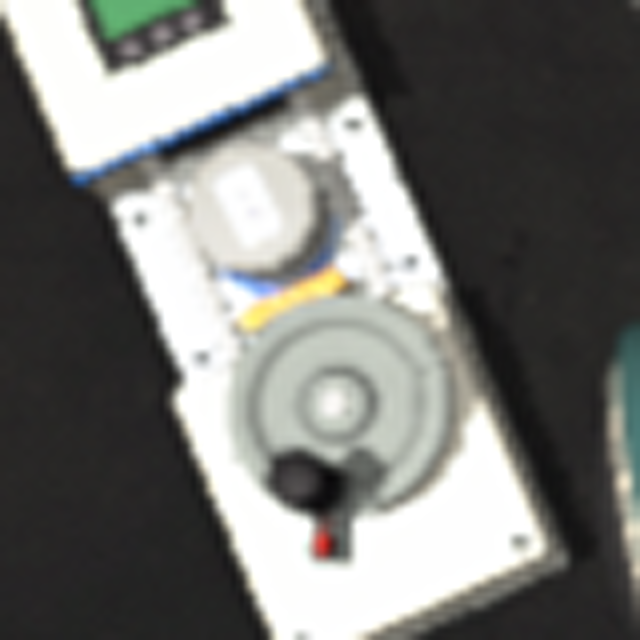

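```bash
python3 - <<'E'
from h import *
import pickle
c=pickle.load(open("t3.pkl","rb"))
L=lambda u,v,z:world(c,170+(u+.5)/8-.5,210+(v+.5)/8-.5,z)
y=np.radians(25.7);X=np.array([np.cos(y),np.sin(y)]);Y=np.array([-X[1],X[0]])
r=np.array([.5752,.3988]);o=r-.092*X
F=lambda p:np.array([(p[:2]-o)@X,(p[:2]-o)@Y])*1000
j=L(255,207,.052);print("jar",j,F(j))
w=L(342.5,404,.077);g=L(303,480,.123);print("wheel",w,F(w),"grip",g,F(g),np.linalg.norm(w-g+[0,0,.046]))
print("hub@.09",L(335,403,.09))
d=(g-w)[:2];print("angle",np.degrees(np.arctan2(d[1],d[0])))
print("pxscale mm",np.linalg.norm(L(8,0,.1)-L(0,0,.1))*1000)
E
```

```text
jar [0.57692234 0.39594492 0.052     ] [92.313827   -3.31955091]
wheel [0.50256232 0.35488533 0.077     ] [ 7.50385577 -8.07051175] grip [0.4701139 0.3565569 0.123    ] [-21.00977264   7.50725854] 0.032491443984023635
hub@.09 [0.50103502 0.35464166 0.09      ]
angle 177.05102062490403
pxscale mm 2.8044821550118697
```

```bash
python3 - <<'E'
from h import *
row([.43,.25,.22],0.);row([.4701,.3566,.2],0.)
E
```

```text
tx 67.8 ty -113.3 tz 30.2 spin 25.6
tx 149.9 ty -192.1 tz 50.8 spin 25.6
```

Emit:
jog_arm(
  commands=[
    {"grip":60,"tx":25,"ty":-45,"tz":10,"spin":8},
    {"grip":60,"tx":50,"ty":-90,"tz":20,"spin":16},
    {"grip":60,"tx":75,"ty":-120,"tz":32,"spin":23},
    {"grip":60,"tx":115,"ty":-158,"tz":42,"spin":25.6},
    {"grip":60,"tx":150,"ty":-192,"tz":50.8,"spin":25.6},
    {"grip":60,"tx":150,"ty":-192,"tz":50.8,"spin":25.6},
    {"grip":60,"tx":150,"ty":-192,"tz":50.8,"spin":25.6},
  ],
)

```text
time_s: 10.18
tool_pos: [0.4694, 0.3569, 0.1987]
ee_rot: [-3.14, -0.005, 0.001]
ft_force: [0.3, -0.1, 0.1]
width: 0.0598
```

```bash
python3 - <<'E'
from h import *
st();row([.4701,.3566,.096],0.)
E
```

```text
10.175 [0.4694 0.3569 0.1987] [-3.1401e+00 -4.8000e-03  1.4000e-03] [ 0.3  -0.12  0.08] 0.0598 [ 0.61  0.12  1.83 -0.    1.18  2.18]
tx 0.2 ty 0.5 tz 102.7 spin 0.1
```

Emit:
jog_arm(
  commands=[
    {"grip":60,"tx":0,"ty":0.5,"tz":50,"spin":0},
    {"grip":60,"tx":0,"ty":0.5,"tz":90,"spin":0},
    {"grip":60,"tx":0,"ty":0.5,"tz":102,"spin":0},
    {"grip":60,"tx":0,"ty":0.5,"tz":102,"spin":0},
    {"grip":40,"tx":0,"ty":0.5,"tz":102,"spin":0},
    {"grip":30,"tx":0,"ty":0.5,"tz":102,"spin":0},
    {"grip":26,"tx":0,"ty":0.5,"tz":102,"spin":0},
    {"grip":26,"tx":0,"ty":0.5,"tz":102,"spin":0},
  ],
  force=20,
)

```text
time_s: 11.18
tool_pos: [0.4709, 0.358, 0.0982]
ee_rot: [-3.137, -0.007, 0.001]
ft_force: [-0.1, 4.1, 1.8]
width: 0.0259
```

```bash
python3 - <<'E'
from h import *
st();row([.4701,.3566,.096],0.)
E
```

```text
11.175 [0.4709 0.358  0.0982] [-3.1373e+00 -7.4000e-03  1.3000e-03] [-0.14  4.14  1.77] 0.0259 [ 0.61  0.22  1.92 -0.    0.99  2.18]
tx -0.8 ty 1.4 tz 2.2 spin 0.1
```

Emit:
jog_arm(
  commands=[
    {"grip":26,"tx":0,"ty":-1.5,"tz":1,"spin":0},
    {"grip":26,"tx":0,"ty":-2,"tz":1,"spin":0},
    {"grip":26,"tx":0,"ty":-2,"tz":1,"spin":0},
  ],
)

```text
time_s: 11.55
tool_pos: [0.4704, 0.3594, 0.0965]
ee_rot: [-3.139, -0.006, 0.001]
ft_force: [-1.1, -0.1, -0.7]
width: 0.0264
```

```bash
python3 - <<'E'
from h import *
st()
E
```

```text
11.55 [0.4704 0.3594 0.0965] [-3.1386e+00 -6.1000e-03  1.4000e-03] [-1.08 -0.09 -0.66] 0.0264 [ 0.61  0.22  1.92 -0.    0.99  2.18]
```

Emit:
jog_arm(
  commands=[
    {"grip":18,"tx":0,"ty":0,"tz":0,"spin":0},
    {"grip":18,"tx":0,"ty":0,"tz":0,"spin":0},
    {"grip":18,"tx":0,"ty":0,"tz":0,"spin":0},
    {"grip":18,"tx":0,"ty":0,"tz":0,"spin":0},
  ],
)

```text
time_s: 12.05
tool_pos: [0.4705, 0.3596, 0.0966]
ee_rot: [-3.138, -0.006, 0.001]
ft_force: [-1.0, 1.1, 2.2]
width: 0.0212
```

```bash
python3 - <<'E'
from h import *
st()
E
```

```text
12.05 [0.4705 0.3596 0.0966] [-3.1384e+00 -6.4000e-03  1.4000e-03] [-0.99  1.07  2.18] 0.0212 [ 0.61  0.22  1.92 -0.    0.99  2.18]
```

```bash
echo "[]" > log.json; cat > crank.py <<'E'
from h import *
import json,sys
from scipy.optimize import least_squares
# usage: crank.py step_deg nrows
C0=np.array([.5024,.3581]); log=json.load(open("log.json"))
s=env.observe(); log.append([*s["tool_pos"][:2],*s["ft_force"][:2]]); json.dump(log,open("log.json","w"))
D=np.array(log)
def res(C):
    v=D[:,:2]-C; r=np.linalg.norm(v,axis=1); Fr=-(D[:,2:]*v).sum(1)/r
    return np.r_[(r-.032-.00033*Fr)/.0007,(C-C0)/.0015]
C=least_squares(res,C0).x
v=s["tool_pos"][:2]-C; r=np.linalg.norm(v); u=v/r; th=np.degrees(np.arctan2(v[1],v[0]))
f=s["ft_force"][:2]
print("t",s["time_s"],"C",C.round(4),"r",r.round(4),"th",th.round(1),"Fr",(-f@u).round(2),"Ft",(-f@[u[1],-u[0]]).round(2),"z",s["tool_pos"][2].round(4),"w",round(s["width"],4))
print("res",(res(C)[:-2]*.7).round(2))
M=R.from_euler("xyz",s["ee_rot"]).as_matrix()
st_,n=float(sys.argv[1]),int(sys.argv[2])
for k in range(1,n+1):
    a=np.radians(th-st_*k); p=np.array([*(C+.032*np.array([np.cos(a),np.sin(a)])),.0965])
    d=M.T@(p-s["tool_pos"])*1000; print("%.0f: tx %.1f ty %.1f tz %.1f"%(np.degrees(a),*d))
E
python3 crank.py 5 6
```

```text
t 12.05 C [0.5021 0.3581] r 0.0317 th 177.4 Fr -1.04 Ft -1.02 z 0.0966 w 0.0212
res [0.06]
172: tx -0.0 ty -2.8 tz 0.2
167: tx 0.5 ty -5.5 tz 0.2
162: tx 1.2 ty -8.2 tz 0.2
157: tx 2.2 ty -10.9 tz 0.2
152: tx 3.3 ty -13.4 tz 0.2
147: tx 4.7 ty -15.8 tz 0.2
```

Emit:
jog_arm(
  commands=[
    {"grip":18,"tx":0,"ty":-2.8,"tz":0,"spin":0},
    {"grip":18,"tx":0.5,"ty":-5.5,"tz":0,"spin":0},
    {"grip":18,"tx":1.2,"ty":-8.2,"tz":0,"spin":0},
    {"grip":18,"tx":2.2,"ty":-10.9,"tz":0,"spin":0},
  ],
)

```text
time_s: 12.55
tool_pos: [0.4724, 0.3704, 0.0966]
ee_rot: [-3.139, -0.006, 0.001]
ft_force: [-1.2, -3.5, 4.4]
width: 0.021
```

```bash
python3 crank.py 5 6
```

```text
t 12.55 C [0.5021 0.3582] r 0.0321 th 157.7 Fr 0.18 Ft 3.7 z 0.0966 w 0.021
res [0.02 0.04]
153: tx 1.3 ty -2.5 tz 0.1
148: tx 2.7 ty -4.9 tz 0.2
143: tx 4.3 ty -7.2 tz 0.2
138: tx 6.1 ty -9.3 tz 0.2
133: tx 8.0 ty -11.3 tz 0.2
128: tx 10.2 ty -13.1 tz 0.2
```

Excellent tracking; radial force is near zero.

Emit:
jog_arm(
  commands=[
    {"grip":18,"tx":1.3,"ty":-2.5,"tz":0,"spin":0},
    {"grip":18,"tx":2.7,"ty":-4.9,"tz":0,"spin":0},
    {"grip":18,"tx":4.3,"ty":-7.2,"tz":0,"spin":0},
    {"grip":18,"tx":6.1,"ty":-9.3,"tz":0,"spin":0},
    {"grip":18,"tx":8.0,"ty":-11.3,"tz":0,"spin":0},
    {"grip":18,"tx":10.2,"ty":-13.1,"tz":0,"spin":0},
  ],
)

```text
time_s: 13.3
tool_pos: [0.4824, 0.3838, 0.0966]
ee_rot: [-3.139, -0.005, 0.001]
ft_force: [-3.4, -1.5, 4.8]
width: 0.0214
```

```bash
python3 crank.py 5 6
```

```text
t 13.3 C [0.5021 0.3587] r 0.0319 th 128.1 Fr -0.91 Ft 3.56 z 0.0966 w 0.0214
res [ 0.02 -0.11  0.22]
123: tx 2.2 ty -1.7 tz 0.1
118: tx 4.6 ty -3.1 tz 0.2
113: tx 7.1 ty -4.3 tz 0.2
108: tx 9.8 ty -5.3 tz 0.2
103: tx 12.4 ty -6.0 tz 0.2
98: tx 15.2 ty -6.5 tz 0.2
```

Emit:
jog_arm(
  commands=[
    {"grip":18,"tx":2.2,"ty":-1.7,"tz":0,"spin":0},
    {"grip":18,"tx":4.6,"ty":-3.1,"tz":0,"spin":0},
    {"grip":18,"tx":7.1,"ty":-4.3,"tz":0,"spin":0},
    {"grip":18,"tx":9.8,"ty":-5.3,"tz":0,"spin":0},
    {"grip":18,"tx":12.4,"ty":-6.0,"tz":0,"spin":0},
    {"grip":18,"tx":15.2,"ty":-6.5,"tz":0,"spin":0},
  ],
)

```text
time_s: 14.05
tool_pos: [0.4977, 0.3906, 0.0966]
ee_rot: [-3.138, -0.005, 0.001]
ft_force: [-4.1, 0.6, 3.4]
width: 0.0211
```

```bash
python3 crank.py 5 8
```

```text
t 14.05 C [0.5022 0.3591] r 0.0319 th 98.3 Fr -1.18 Ft 4.02 z 0.0966 w 0.0211
res [ 0.11 -0.13 -0.    0.26]
93: tx 2.8 ty -0.4 tz 0.1
88: tx 5.5 ty -0.4 tz 0.2
83: tx 8.3 ty -0.2 tz 0.2
78: tx 11.1 ty 0.2 tz 0.2
73: tx 13.8 ty 0.9 tz 0.2
68: tx 16.4 ty 1.8 tz 0.2
63: tx 19.0 ty 3.0 tz 0.2
58: tx 21.4 ty 4.3 tz 0.2
```

Emit:
jog_arm(
  commands=[
    {"grip":18,"tx":2.8,"ty":-0.4,"tz":0,"spin":0},
    {"grip":18,"tx":5.5,"ty":-0.4,"tz":0,"spin":0},
    {"grip":18,"tx":8.3,"ty":-0.2,"tz":0,"spin":0},
    {"grip":18,"tx":11.1,"ty":0.2,"tz":0,"spin":0},
    {"grip":18,"tx":13.8,"ty":0.9,"tz":0,"spin":0},
    {"grip":18,"tx":16.4,"ty":1.8,"tz":0,"spin":0},
  ],
)

```text
time_s: 14.8
tool_pos: [0.5143, 0.389, 0.0967]
ee_rot: [-3.138, -0.005, 0.001]
ft_force: [-3.9, 2.0, 1.6]
width: 0.0211
```

```bash
python3 crank.py 5 8
```

```text
t 14.8 C [0.5023 0.3592] r 0.0321 th 68.1 Fr -0.43 Ft 4.37 z 0.0967 w 0.0211
res [ 0.2  -0.1  -0.06  0.12  0.22]
63: tx 2.5 ty 1.2 tz 0.2
58: tx 4.9 ty 2.6 tz 0.2
53: tx 7.2 ty 4.2 tz 0.2
48: tx 9.4 ty 5.9 tz 0.2
43: tx 11.4 ty 7.9 tz 0.2
38: tx 13.2 ty 10.0 tz 0.2
33: tx 14.8 ty 12.3 tz 0.2
28: tx 16.3 ty 14.7 tz 0.2
```

Emit:
jog_arm(
  commands=[
    {"grip":18,"tx":2.5,"ty":1.2,"tz":0,"spin":0},
    {"grip":18,"tx":4.9,"ty":2.6,"tz":0,"spin":0},
    {"grip":18,"tx":7.2,"ty":4.2,"tz":0,"spin":0},
    {"grip":18,"tx":9.4,"ty":5.9,"tz":0,"spin":0},
    {"grip":18,"tx":11.4,"ty":7.9,"tz":0,"spin":0},
    {"grip":18,"tx":13.2,"ty":10.0,"tz":0,"spin":0},
    {"grip":18,"tx":14.8,"ty":12.3,"tz":0,"spin":0},
    {"grip":18,"tx":16.3,"ty":14.7,"tz":0,"spin":0},
  ],
)

```text
time_s: 15.8
tool_pos: [0.5309, 0.3743, 0.0967]
ee_rot: [-3.138, -0.006, 0.001]
ft_force: [-1.4, 3.4, 0.9]
width: 0.021
```

```bash
python3 crank.py 5 8
```

```text
t 15.8 C [0.5024 0.3593] r 0.0321 th 27.8 Fr -0.37 Ft 3.6 z 0.0967 w 0.021
res [ 0.3  -0.02 -0.05  0.06  0.11  0.27]
23: tx 1.1 ty 2.6 tz 0.2
18: tx 2.0 ty 5.2 tz 0.2
13: tx 2.8 ty 7.9 tz 0.2
8: tx 3.3 ty 10.7 tz 0.2
3: tx 3.5 ty 13.4 tz 0.2
-2: tx 3.5 ty 16.2 tz 0.2
-7: tx 3.3 ty 19.0 tz 0.2
-12: tx 2.8 ty 21.8 tz 0.1
```

Emit:
jog_arm(
  commands=[
    {"grip":18,"tx":1.1,"ty":2.6,"tz":0,"spin":0},
    {"grip":18,"tx":2.0,"ty":5.2,"tz":0,"spin":0},
    {"grip":18,"tx":2.8,"ty":7.9,"tz":0,"spin":0},
    {"grip":18,"tx":3.3,"ty":10.7,"tz":0,"spin":0},
    {"grip":18,"tx":3.5,"ty":13.4,"tz":0,"spin":0},
    {"grip":18,"tx":3.5,"ty":16.2,"tz":0,"spin":0},
    {"grip":18,"tx":3.5,"ty":16.2,"tz":0,"spin":0},
    {"grip":18,"tx":3.3,"ty":19.0,"tz":0,"spin":0},
  ],
)

```text
time_s: 16.8
tool_pos: [0.5344, 0.3554, 0.0967]
ee_rot: [-3.137, -0.006, 0.001]
ft_force: [0.6, 3.8, -0.4]
width: 0.021
```

```bash
python3 crank.py 5 10
```

```text
t 16.8 C [0.5025 0.3593] r 0.0322 th -7.0 Fr -0.1 Ft 3.79 z 0.0967 w 0.021
res [ 0.36  0.04 -0.01  0.08  0.09  0.21  0.21]
-12: tx -0.6 ty 2.7 tz 0.2
-17: tx -1.3 ty 5.4 tz 0.2
-22: tx -2.3 ty 8.1 tz 0.2
-27: tx -3.4 ty 10.6 tz 0.2
-32: tx -4.8 ty 13.0 tz 0.1
-37: tx -6.4 ty 15.3 tz 0.1
-42: tx -8.2 ty 17.5 tz 0.1
-47: tx -10.1 ty 19.5 tz 0.1
-52: tx -12.3 ty 21.3 tz 0.1
-57: tx -14.5 ty 22.9 tz 0.0
```

Emit:
jog_arm(
  commands=[
    {"grip":18,"tx":-0.6,"ty":2.7,"tz":0,"spin":0},
    {"grip":18,"tx":-1.3,"ty":5.4,"tz":0,"spin":0},
    {"grip":18,"tx":-2.3,"ty":8.1,"tz":0,"spin":0},
    {"grip":18,"tx":-3.4,"ty":10.6,"tz":0,"spin":0},
    {"grip":18,"tx":-4.8,"ty":13.0,"tz":0,"spin":0},
    {"grip":18,"tx":-6.4,"ty":15.3,"tz":0,"spin":0},
    {"grip":18,"tx":-8.2,"ty":17.5,"tz":0,"spin":0},
    {"grip":18,"tx":-10.1,"ty":19.5,"tz":0,"spin":0},
  ],
)

```text
time_s: 17.8
tool_pos: [0.5245, 0.3357, 0.0967]
ee_rot: [-3.137, -0.007, 0.001]
ft_force: [3.2, 3.1, -0.9]
width: 0.0209
```

```bash
python3 crank.py 5 10
```

```text
t 17.8 C [0.5025 0.3593] r 0.0322 th -47.0 Fr 0.09 Ft 4.46 z 0.0967 w 0.0209
res [0.39 0.07 0.03 0.12 0.12 0.21 0.18 0.17]
-52: tx -2.3 ty 1.7 tz 0.2
-57: tx -4.5 ty 3.3 tz 0.2
-62: tx -6.9 ty 4.7 tz 0.1
-67: tx -9.5 ty 5.9 tz 0.1
-72: tx -12.1 ty 6.9 tz 0.1
-77: tx -14.8 ty 7.6 tz 0.1
-82: tx -17.5 ty 8.1 tz 0.1
-87: tx -20.3 ty 8.4 tz 0.0
-92: tx -23.1 ty 8.4 tz 0.0
-97: tx -25.9 ty 8.2 tz 0.0
```

Emit:
jog_arm(
  commands=[
    {"grip":18,"tx":-2.3,"ty":1.7,"tz":0,"spin":0},
    {"grip":18,"tx":-4.5,"ty":3.3,"tz":0,"spin":0},
    {"grip":18,"tx":-6.9,"ty":4.7,"tz":0,"spin":0},
    {"grip":18,"tx":-9.5,"ty":5.9,"tz":0,"spin":0},
    {"grip":18,"tx":-12.1,"ty":6.9,"tz":0,"spin":0},
    {"grip":18,"tx":-14.8,"ty":7.6,"tz":0,"spin":0},
    {"grip":18,"tx":-17.5,"ty":8.1,"tz":0,"spin":0},
    {"grip":18,"tx":-20.3,"ty":8.4,"tz":0,"spin":0},
  ],
)

```text
time_s: 18.8
tool_pos: [0.5042, 0.3271, 0.0967]
ee_rot: [-3.137, -0.007, 0.001]
ft_force: [4.6, 0.8, 0.1]
width: 0.0213
```

```bash
python3 crank.py 5 10
```

```text
t 18.8 C [0.5025 0.3593] r 0.0322 th -86.9 Fr 0.58 Ft 4.62 z 0.0967 w 0.0213
res [0.39 0.07 0.03 0.12 0.12 0.21 0.18 0.17 0.  ]
-92: tx -2.8 ty -0.2 tz 0.2
-97: tx -5.6 ty -0.4 tz 0.2
-102: tx -8.3 ty -0.9 tz 0.1
-107: tx -11.0 ty -1.6 tz 0.1
-112: tx -13.7 ty -2.5 tz 0.1
-117: tx -16.2 ty -3.6 tz 0.1
-122: tx -18.6 ty -5.0 tz 0.1
-127: tx -20.9 ty -6.6 tz 0.1
-132: tx -23.1 ty -8.4 tz 0.1
-137: tx -25.1 ty -10.3 tz 0.1
```

Emit:
jog_arm(
  commands=[
    {"grip":18,"tx":-2.8,"ty":-0.2,"tz":0,"spin":0},
    {"grip":18,"tx":-5.6,"ty":-0.4,"tz":0,"spin":0},
    {"grip":18,"tx":-8.3,"ty":-0.9,"tz":0,"spin":0},
    {"grip":18,"tx":-11.0,"ty":-1.6,"tz":0,"spin":0},
    {"grip":18,"tx":-13.7,"ty":-2.5,"tz":0,"spin":0},
    {"grip":18,"tx":-16.2,"ty":-3.6,"tz":0,"spin":0},
    {"grip":18,"tx":-18.6,"ty":-5.0,"tz":0,"spin":0},
    {"grip":18,"tx":-20.9,"ty":-6.6,"tz":0,"spin":0},
  ],
)

```text
time_s: 19.8
tool_pos: [0.4832, 0.3336, 0.0967]
ee_rot: [-3.138, -0.007, 0.001]
ft_force: [3.7, -2.0, 2.8]
width: 0.0209
```

```bash
python3 crank.py 4 12
```

```text
t 19.8 C [0.5025 0.3593] r 0.0322 th -127.0 Fr 0.58 Ft 4.15 z 0.0967 w 0.0209
res [ 0.39  0.07  0.03  0.11  0.11  0.21  0.18  0.17  0.01 -0.02]
-131: tx -1.6 ty -1.5 tz 0.2
-135: tx -3.3 ty -3.1 tz 0.2
-139: tx -4.8 ty -4.7 tz 0.2
-143: tx -6.2 ty -6.4 tz 0.2
-147: tx -7.5 ty -8.3 tz 0.2
-151: tx -8.6 ty -10.2 tz 0.2
-155: tx -9.6 ty -12.2 tz 0.2
-159: tx -10.5 ty -14.2 tz 0.2
-163: tx -11.2 ty -16.4 tz 0.2
-167: tx -11.8 ty -18.5 tz 0.2
-171: tx -12.2 ty -20.7 tz 0.2
-175: tx -12.5 ty -22.9 tz 0.2
```

Emit:
jog_arm(
  commands=[
    {"grip":18,"tx":-1.6,"ty":-1.5,"tz":0,"spin":0},
    {"grip":18,"tx":-3.3,"ty":-3.1,"tz":0,"spin":0},
    {"grip":18,"tx":-4.8,"ty":-4.7,"tz":0,"spin":0},
    {"grip":18,"tx":-6.2,"ty":-6.4,"tz":0,"spin":0},
    {"grip":18,"tx":-7.5,"ty":-8.3,"tz":0,"spin":0},
    {"grip":18,"tx":-8.6,"ty":-10.2,"tz":0,"spin":0},
    {"grip":18,"tx":-9.6,"ty":-12.2,"tz":0,"spin":0},
    {"grip":18,"tx":-10.5,"ty":-14.2,"tz":0,"spin":0},
    {"grip":18,"tx":-11.2,"ty":-16.4,"tz":0,"spin":0},
    {"grip":18,"tx":-11.8,"ty":-18.5,"tz":0,"spin":0},
  ],
)

```text
time_s: 21.05
tool_pos: [0.4711, 0.3521, 0.0966]
ee_rot: [-3.138, -0.006, 0.001]
ft_force: [1.7, -4.6, 4.7]
width: 0.0211
```

```bash
python3 crank.py 2 9
```

```text
t 21.05 C [0.5025 0.3593] r 0.0323 th -167.2 Fr 0.65 Ft 4.82 z 0.0966 w 0.0211
res [ 0.38  0.07  0.03  0.12  0.12  0.22  0.19  0.17  0.   -0.03  0.04]
-169: tx 0.0 ty -1.1 tz 0.1
-171: tx -0.2 ty -2.3 tz 0.1
-173: tx -0.3 ty -3.4 tz 0.1
-175: tx -0.4 ty -4.5 tz 0.1
-177: tx -0.5 ty -5.6 tz 0.1
-179: tx -0.5 ty -6.7 tz 0.2
-181: tx -0.5 ty -7.8 tz 0.2
-183: tx -0.5 ty -8.9 tz 0.2
-185: tx -0.4 ty -10.0 tz 0.2
```

Emit:
jog_arm(
  commands=[
    {"grip":18,"tx":-0.2,"ty":-2.3,"tz":0,"spin":0},
    {"grip":18,"tx":-0.4,"ty":-4.5,"tz":0,"spin":0},
    {"grip":18,"tx":-0.5,"ty":-6.7,"tz":0,"spin":0},
    {"grip":18,"tx":-0.5,"ty":-7.8,"tz":0,"spin":0},
    {"grip":18,"tx":-0.5,"ty":-8.2,"tz":0,"spin":0},
    {"grip":18,"tx":-0.5,"ty":-8.2,"tz":0,"spin":0},
  ],
)

```text
time_s: 21.8
tool_pos: [0.4702, 0.3605, 0.0966]
ee_rot: [-3.138, -0.006, 0.001]
ft_force: [0.1, -3.0, 4.8]
width: 0.021
```

```bash
python3 crank.py 2 2
```

```text
t 21.8 C [0.5025 0.3593] r 0.0323 th 177.8 Fr 0.18 Ft 3.03 z 0.0966 w 0.021
res [ 0.35  0.03  0.01  0.11  0.13  0.24  0.22  0.19  0.01 -0.05  0.01  0.21]
176: tx 0.3 ty -1.1 tz 0.1
174: tx 0.4 ty -2.2 tz 0.1
```

Release, rise, and look with the arm out of the way.

Emit:
jog_arm(
  commands=[
    {"grip":26,"tx":0,"ty":0,"tz":0,"spin":0},
    {"grip":40,"tx":0,"ty":0,"tz":0,"spin":0},
    {"grip":60,"tx":0,"ty":0,"tz":0,"spin":0},
    {"grip":60,"tx":0,"ty":0,"tz":-5,"spin":0},
    {"grip":60,"tx":0,"ty":0,"tz":-40,"spin":0},
    {"grip":60,"tx":0,"ty":0,"tz":-90,"spin":0},
    {"grip":60,"tx":0,"ty":0,"tz":-120,"spin":0},
    {"grip":60,"tx":-20,"ty":55,"tz":-130,"spin":0},
    {"grip":60,"tx":-35,"ty":105,"tz":-150,"spin":0},
    {"grip":60,"tx":-45,"ty":160,"tz":-150,"spin":0},
    {"grip":60,"tx":-52,"ty":215,"tz":-150,"spin":0},
    {"grip":60,"tx":-52,"ty":240,"tz":-150,"spin":0},
    {"grip":60,"tx":-52,"ty":240,"tz":-150,"spin":0},
  ],
)

```text
time_s: 23.42
tool_pos: [0.4177, 0.1186, 0.246]
ee_rot: [-3.138, -0.007, -0.002]
ft_force: [-0.2, 0.5, -0.2]
width: 0.0603
```

```bash
python3 - <<'E'
from h import *
import pickle
st()
c=env.capture("top"); pickle.dump(c,open("t4.pkl","wb"))
o=pickle.load(open("t3.pkl","rb"))
f=lambda c,u,v,w,h,s: cv2.resize(c["color"][v:v+h,u:u+w,::-1],None,fx=s,fy=s,interpolation=cv2.INTER_CUBIC)
cv2.imwrite("pics/cmp.png",np.vstack([np.hstack([f(o,195,240,40,45,9),f(c,195,240,40,45,9)]),]))
d=cv2.absdiff(o["color"],c["color"])[240:285,195:235].max(2); print(np.argwhere(d>40)[:,::-1].tolist()[:40])
# grip dark centroid & red line centroid
for k in(o,c):
    g=k["color"][255:285,195:235].astype(float); m=np.clip(90-g.max(2),0,60); yy,xx=np.mgrid[255:285,195:235]
    r=np.clip(g[:,:,0]-g[:,:,1]-40,0,None)
    print((m*xx).sum()/m.sum(),(m*yy).sum()/m.sum(),"red",(r*xx).sum()/r.sum(),(r*yy).sum()/r.sum(),r.sum())
E
```

```text
23.425 [0.4177 0.1186 0.246 ] [-3.1375e+00 -7.1000e-03 -1.9000e-03] [-0.19  0.51 -0.22] 0.0603 [ 0.22 -0.22  2.07  0.    1.28  1.79]
[[0, 0], [1, 0], [11, 0], [12, 0], [13, 0], [14, 0], [15, 0], [16, 0], [17, 0], [18, 0], [0, 1], [1, 1], [10, 1], [11, 1], [12, 1], [13, 1], [14, 1], [15, 1], [16, 1], [17, 1], [1, 2], [2, 2], [9, 2], [10, 2], [11, 2], [12, 2], [13, 2], [14, 2], [15, 2], [16, 2], [1, 3], [2, 3], [3, 3], [4, 3], [5, 3], [6, 3], [7, 3], [8, 3], [9, 3], [10, 3]]
210.15619668062664 271.1579029005739 red 209.8087431693989 277.5 366.0
210.23642758831625 271.1949839424989 red 209.81147540983608 277.4972677595628 366.0
```

View pics/cmp.png

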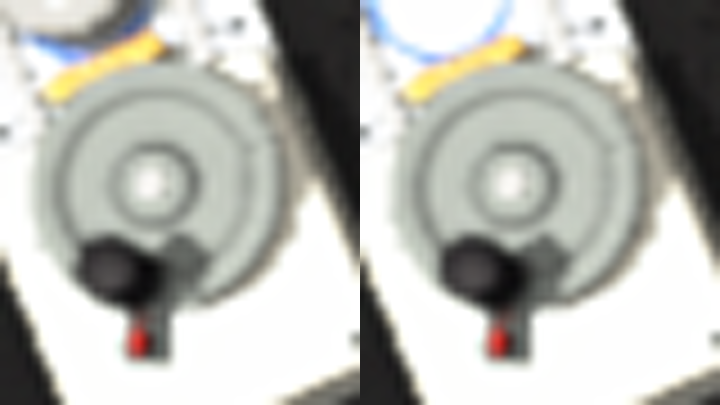

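```bash
python3 - <<'E'
from rig import env
print(env.finish_job(), env.observe()["time_s"])
E
```

```text
the job is handed in; nothing more can be done
the job is handed in; nothing more can be done
```

I placed the grey-lidded jar in the nest, turned the handwheel clockwise through one revolution, let go and handed the job in at about 23 s. No verdict was reported.

**Wheel:** The grip was held once, and I kept refitting the axle position from measured pose and force as I turned. At the readings taken between moves, the force on the pin stayed within about 1.2 N, against the 6 N limit. The turning force there was about 3 to 5 N.

**Home position:** In before and after top pictures the grip is within about 0.1 px, roughly 0.01 rad, of where it started. The brass ram looks back in its original place.

**Backward push:** While I closed on the grip, one finger pushed it backwards with about 4 N. I re-centred before gripping. From the pose readings any backward turn was about 1–2 mm at the grip, well under the 0.2 rad limit.

**Jar placement:** A check picture put the jar at about x = 92 mm and y = -2 to -3 mm in the loader frame, within the 6 mm tolerance but off centre. The camera reads about 3 mm lower in y than the arm does, which explains this.

**Not checked:** I did not see the jar inside the dark cell. I infer it is there because the nest is empty and the ram made its full stroke, which should put the jar centre at about x = 150 mm. I did not re-measure the white jar or the stopper, but the arm never worked close to them.

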